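Shut the till and the receipt printer

ROBOT

A 6-joint arm with a two-finger parallel gripper is mounted at the origin on the work surface. World frame = base frame: x ahead of the robot, y to its left, z up, the work surface at z = 0. Lengths are in mm, angles in rad, forces in N, time in s.
With the tool pointing down it reaches from about 350 to 975 mm from the base axis. Payload 7.1 kg.
Tool frame: the origin (TCP) lies midway between the tips of the shut fingers; the grasp point (between the pads) lies pinch_z behind it (pinch_z is the distance from the TCP to the grasp point, in mm); z points along the fingers, y is the line along which they close (so a half turn about z gives the same grasp; the last joint's range is limited). The gripper opens to 88 mm and grips with 3 to 60 N. Pads are 20 mm wide; open, the fingers measure 115 mm over their backs; the gripper's body (75 mm by 178 mm) begins 61 mm behind the grasp point.
Start: joints at [1.319, 0.423, 1.63, -0, 1.089, -0.019], TCP at [144.158, 608.131, 222.675] pointing down, gripper open.
Joint ranges: [-3, 3], [-0.9, 2.11], [0.09, 2.58], [-1.31, 4.45], [0.11, 2.69], [-2.54, 2.54]. Speed limits (rad/s): [2.39, 2.39, 3.01, 3.14, 3.14, 3.14].

INTERFACE

Orientations are given as a rotation vector (axis times angle).
In Python, from workcell import get_obs, get_image, close_job, pinch_z gives the robot as it stands.
- The arm moves only by the tool jog_arm, never from a script. Its argument "commands" is a list of rows, each a list of 3 entries, a list of its own where there are three numbers: the gripper command: -1 is shut, 1 is fully open, values between are in proportion, then the shift along the tool's x, y, z as a fraction of full scale, then the turn, a rotation vector about the tool's x, y, z as a fraction of full scale. In form: [[gripper, [tx, ty, tz], [rx, ry, rz]], ...]. A call has 1 to 10 rows; each row shifts and turns the commanded pose from where the row before left it, along the tool's axes as they then stand; what a row does not reach is not made up. Full scale, the value 1, is 0.1 m for a shift and 45 degrees for a turn. A row lasts 1/10 s, in which the tool goes at most 50 mm and 8.59 degrees, less where a joint would pass 70% of its speed; a pose out of reach is approached as far as the arm can. A call with a number of a shift or a turn outside -1 to 1 is refused whole. A call with a gripper value outside its range is refused whole. The fingers move at their own pace and stop on an object; the grip force is fixed at half the most. Time passes only in rows, so rows that do not move let the fingers close. It gives the time, the measured TCP pose, the force, the opening and the grip force at its end, in the units of the state.
- get_obs(): the state, without advancing time (a new reading comes with each control period).
- get_image(name): name is "side" or "top" or "wrist"; returns a dict with "image" (384x512x3 uint8, blue, green, red), "z_map" (384x512 float32, mm along the optical axis (not along the pixel's ray), 0 where there is no reading), "intrinsics" (3x3 intrinsics, pixels), "k1" (the pictures are not rectified: a ray, as slopes to the right and down, at radius r is drawn at 1 + k1 r^2 times it, then the intrinsics apply), "eye" and "orientation" of the camera in the world; the wrist camera has in their place "mount" (4x4, takes a point from camera to tool coordinates, whose origin is the TCP and whose axes are the flange's). Camera axes: x right, y down, z forward; pixel columns grow to the right and rows downward; lengths in mm; the calibration is good to about 2 mm. A picture is of the moment at which its call begins: read the wrist's pose just before it.
- close_job(): hands the job in; it is judged then, once.
The state is a dict: "t": time; "qpos": joint angles; "qvel": joint speeds; "joint_torque": joint torques, N m; "ee_pos": TCP position; "orientation": TCP orientation; "ft_force": force on the tool from outside, world axes, zero at the start; "moment": the same for the moment, N m; "width": finger opening in mm; "grasp_force": force on a finger pad.
Only numpy, scipy, OpenCV 4.12 (cv2) and the standard library are available. Lean on these libraries where they do the work, as an engineer would, in place of code of your own. Each camera call takes 0.05 s, during which the arm holds its last target. There are 200 camera calls.

TASK

The paper has been changed and the till is still standing open: with the fingertips, push the receipt printer's hinged cover down until it lies fully shut, and push the cash drawer fully home, in either order and slamming neither. Do not pick up, knock over or shift any of the things lying about.

Things in the scene. Friction and masses are not known exactly. Their poses are not given: they have to be found in the camera images.
- till: cash till: white steel casing, fixed to the counter, 340 deep (x) x 300 wide (y) x 100 mm high, with a keyboard on top (up to 130 mm above the counter, beginning 115 mm back from the casing's front edge). Origin: underside, middle of the casing's front edge. Its x axis points from the front to the rear, away from the robot side; z is up. The till stands on the left or on the right of the printer, turned by up to 0.2 rad.
- drawer (a joint): the till's cash drawer: how far it stands out, in m. 0 is fully shut, 0.20 is the end of its travel; it slides along the till's x axis (out is -x), stays where it is left, and takes about 2 to 5 N to push. It has no handle, only a flat front panel.
- drawer_front (a point): centre of the outer face of the drawer's front panel (296 mm wide, 76 mm high: from 10 to 86 mm above the counter), 64 mm above the counter; it moves with the drawer and lies 12 mm in front of the casing when shut. Axes as the till's.
- printer: receipt printer: grey box fixed to the counter, 175 deep (x) x 145 wide (y) x 125 mm high, open paper well with a white roll in it. Its x axis points from the front to the rear, away from the robot side; z is up. Origin: underside, 115 mm behind the front face. Turned by up to 0.2 rad.
- cover (a joint): the printer's white hinged cover, in rad: 0 is shut flat on the printer, 1.57 would be upright; it starts partly open, leaning towards the printer's front. Friction hinge: it stays where it is left and takes about 1 to 2 N at the free edge. Stop at 1.7.
- cover_hinge (a point): middle of the cover's hinge axis, 127 mm above the counter, fixed to the printer; the axis runs along the printer's y. When shut the cover reaches from here to the front (-x).
- cover_edge (a point): middle of the cover's free edge on its outer face, 115 mm from the hinge axis; moves with the cover. The cover is a flat plate 141 mm wide and 10 mm thick, the hinge axis in its mid-plane. The point's z axis is the outward normal of the outer face (up when shut; up and rearward when open); its -x axis points from the hinge to the free edge.
- coin_roll: a paper-wrapped roll of coins standing on end between till and printer, 26 mm across, 60 mm high; loose, origin at the centre of its underside
- stamp: a wooden hand stamp standing on the counter in front of the printer, 32 mm across, 62 mm high; loose, origin at the centre of its underside
- paper_roll: a spare receipt roll standing on end behind the printer, 60 mm across, 80 mm high; loose, origin at the centre of its underside
- pen_cup: an empty black pen cup, 72 mm across, 95 mm high, out on the left; loose, origin at the centre of its underside
- tape: a black desk tape dispenser, 130 x 50 x 66 mm high, out on the right; loose, origin at the centre of its underside
- barcode_gun: a grey hand scanner lying on the counter near the robot, about 150 x 66 x 34 mm high; loose, origin at the centre of its underside
- sanitizer: a clear bottle, 52 mm across, 130 mm high, out on the right; loose, origin at the centre of its underside

How it is judged (in metres and radians):
At the end, for the whole second after the job is handed in: the drawer stands out less than 6 mm and is at rest, the cover is within 0.06 rad of flat (about 7 mm at its edge), and every loose thing is within 30 mm of where it started (value of joint drawer below 0.006 m and value of joint cover below 0.06 rad and velocity of joint drawer between -0.01 and 0.01 m/s and not (distance of coin_roll from where it was at the start of the episode above 0.03 m) and not (distance of stamp from where it was at the start of the episode above 0.03 m) and not (distance of paper_roll from where it was at the start of the episode above 0.03 m) and not (distance of pen_cup from where it was at the start of the episode above 0.03 m) and not (distance of tape from where it was at the start of the episode above 0.03 m) and not (distance of barcode_gun from where it was at the start of the episode above 0.03 m) and not (distance of sanitizer from where it was at the start of the episode above 0.03 m)); the robot touches nothing.
It fails at once if a loose thing was lifted, knocked over or shifted (more than 30 mm, or tipped by more than 0.6 rad) (distance of any of coin_roll, stamp, paper_roll, pen_cup, tape, barcode_gun, sanitizer from where it was at the start of the episode above 0.03 m or angle between any of coin_roll, stamp, paper_roll, pen_cup, tape, barcode_gun, sanitizer's own z axis and vertical above 0.6 rad).
It fails at once if the drawer was slammed (faster than 0.8 m/s) (velocity of joint drawer below -0.8 m/s).
It fails at once if the cover was slammed (faster than 7 rad/s) (velocity of joint cover below -7 rad/s).
It also fails if it takes over 58 s, if anything falls off the work surface, if the arm or the gripper's body presses on something with over 40 N, if the wrist force passes 120 N, or if a joint passes its speed limit or range.

## Working session

There is one attempt and no reset: what is moved stays moved. The work goes in short steps, Python scripts to look and compute and a tool call to move; the robot and the scene stay as the last step left them, time stands still between calls to the robot, and variables do not carry over. Pictures are saved under pics/ and viewed, at most 10 in all, crops included, and the job is handed in when it is done.

Besides the shell and the picture viewer there is one more tool, called after "Request:" by a JSON object that holds its "op" and its "data", one argument or row to a line. jog_arm: Moves the arm, as the interface text tells. Its arguments: {"type":"object","properties":{"commands":{"type":"array","items":{"type":"array"}}},"required":["commands"]}

```bash
mkdir -p pics; cat > h.py <<'E'
import numpy as np, cv2, pickle
from scipy.spatial.transform import Rotation as R
from workcell import get_obs, get_image, close_job, pinch_z
def cloud(im):
    K=np.array(im["intrinsics"]);h,w=im["z_map"].shape
    u,v=np.meshgrid(np.arange(w),np.arange(h))
    p=np.stack([u,v],-1).reshape(-1,1,2).astype(np.float64)
    n=cv2.undistortPoints(p,K,np.array([im["k1"],0,0,0.])).reshape(h,w,2)
    z=im["z_map"]; c=np.dstack([n[...,0]*z,n[...,1]*z,z])
    o=np.array(im["orientation"]); M=o if o.shape==(3,3) else R.from_rotvec(o).as_matrix()
    P=c@M.T+np.array(im["eye"]); P[z==0]=np.nan
    return P
E
python3 - <<'E'
from h import *
print(pinch_z, get_obs())
for n in("top","side"):
    im=get_image(n); pickle.dump(im,open(n+".pkl","wb"))
    cv2.imwrite(f"pics/{n}0.png",cv2.resize(im["image"],(800,600),interpolation=cv2.INTER_CUBIC))
    print(n,im["eye"],im["orientation"],im["k1"])
    P=cloud(im); np.save(n+".npy",P)
E
```

```text
18.700000000000003 {'t': 0.0, 'qpos': array([ 1.31900973e+00,  4.23834050e-01,  1.63070380e+00, -1.17021180e-05,
        1.08857690e+00, -1.89913087e-02]), 'qvel': array([-0.00156867,  0.00018032,  0.00038962, -0.0003761 ,  0.00118543,
       -0.00021555]), 'joint_torque': array([ 2.30284953e-03, -5.44621110e+01, -2.73667824e+01,  6.44582463e-02,
        2.27245566e-02, -1.41539431e-04]), 'ee_pos': array([144.0196551 , 607.6046142 , 221.90050876]), 'orientation': array([-3.64817570e-01, -3.12014112e+00,  2.37107046e-03]), 'ft_force': array([ 0.44711295, -0.84909346, -0.19873097]), 'moment': array([ 0.00109634, -0.00306897,  0.01078273]), 'grasp_force': 0.0, 'width': 87.68644131657797}
top [ 393.82002447   14.10305681 1379.62505464] [-2.15824678  2.18337688 -0.13416763] -0.14887511289917982
side [  161.2277812  -1033.66706646   792.59607358] [-2.08881265  0.38992126 -0.19232028] -0.07414146620892632
```

View pics/top0.png

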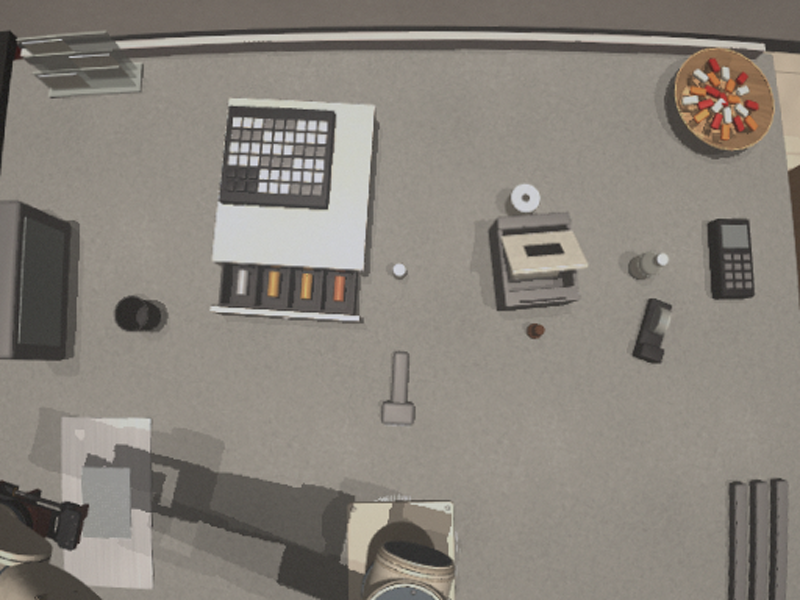

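View pics/side0.png

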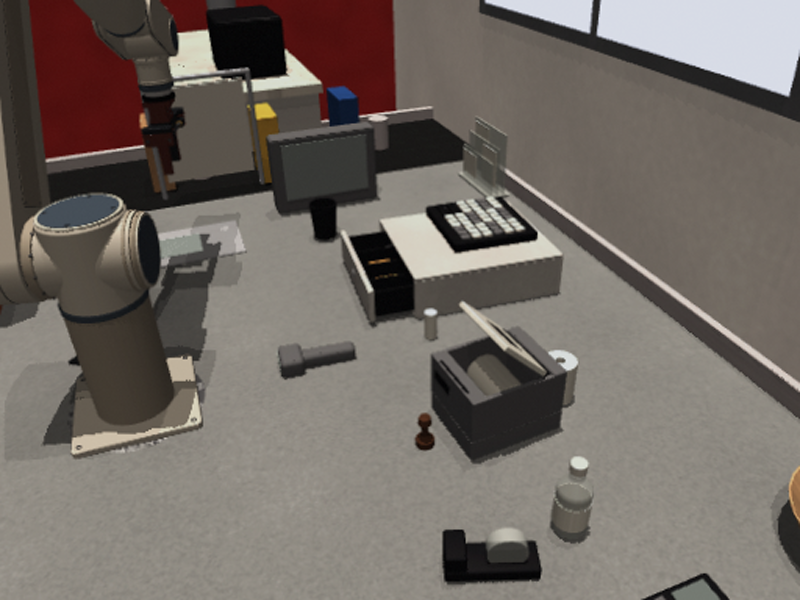

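The top view shows the till on the left, with its drawer front edge running (212,309)–(360,320). The printer is around (540,262), with the cover's free edge near (515,275)–(586,266). The stamp is at (537,330) and the coin roll at (399,270).

```bash
python3 - <<'E'
from h import *
P=np.load("top.npy"); 
def at(n,u,v):
    q=P[int(v*.64)-1:int(v*.64)+2,int(u*.64)-1:int(u*.64)+2].reshape(-1,3); print(n,np.round(np.nanmedian(q,0)))
for a in [("drawL",216,308),("drawM",287,315),("drawR",357,318),("caseFL",217,260),("caseFR",362,268),("caseBR",372,108),("coin",399,270),("stamp",537,330),("proll",535,200),("prFL",503,303),("prFR",573,298),("prBL",503,222),("cov1",512,238),("cov2",515,270),("cov3",580,263),("cov4",570,235),("gunTop",400,360),("gun",398,412),("sanit",660,260),("pen",125,315)]: at(*a)
S=np.concatenate([P.reshape(-1,3),np.load("side.npy").reshape(-1,3)])
# cover plane: points above 135 mm near printer
c=P.reshape(-1,3); c=c[(c[:,2]>138)&(c[:,0]>450)&(c[:,0]<900)&(c[:,1]<-100)&(c[:,1]>-400)&(c[:,2]<260)]
print(len(c),c.min(0),c.max(0)); m=c.mean(0); u,s,v=np.linalg.svd(c-m); print(m,s,v)
# drawer front top z 75..95
d=P.reshape(-1,3); d=d[(d[:,2]>78)&(d[:,2]<94)&(d[:,0]>350)&(d[:,0]<640)&(d[:,1]>20)&(d[:,1]<500)]
print(len(d),d.min(0),d.max(0)); k=d[d[:,0]<np.median(d[:,0])+40]; print(np.polyfit(k[:,1],k[:,0],1))
k=P.reshape(-1,3); k=k[(k[:,2]>94)&(k[:,2]<106)&(k[:,0]>350)&(k[:,0]<1000)&(k[:,1]>0)&(k[:,1]<500)]
print("casing",cv2.minAreaRect(k[:,:2].astype(np.float32)))
k=P.reshape(-1,3); k=k[(k[:,2]>108)&(k[:,2]<135)&(k[:,0]>450)&(k[:,0]<900)&(k[:,1]<-100)&(k[:,1]>-400)]
r=cv2.minAreaRect(k[:,:2].astype(np.float32));print("printer",r,cv2.boxPoints(r))
r=cv2.minAreaRect(c[:,:2].astype(np.float32));print("cover",cv2.boxPoints(r))
E
```

```text
drawL [503. 359.  82.]
drawM [489. 218.  85.]
drawR [482.  80.  86.]
caseFL [597. 359.  97.]
caseFR [578.  70.  98.]
caseBR [903.  47. 100.]
coin [580.  -4.  58.]
stamp [ 454. -278.   56.]
proll [ 714. -280.   79.]
prFL [ 510. -207.   76.]
prFR [ 513. -337.  120.]
prBL [ 660. -204.  126.]
cov1 [ 627. -217.  140.]
cov2 [ 557. -209.  207.]
cov3 [ 567. -330.  207.]
cov4 [ 632. -331.  143.]
gunTop [399.  -5.  25.]
gun [296.   3.  32.]
sanit [ 584. -515.  127.]
pen [494. 556.  53.]
1128 [ 548.45328942 -342.60244388  138.02180513] [ 635.7489616  -199.61824253  213.41694755]
[ 591.12302381 -269.81556633  178.8505595 ] [1355.79133813 1069.77196793   75.77295679] [[-0.04015105  0.99853437 -0.03629068]
 [ 0.72868188  0.00441057 -0.68483813]
 [-0.68367434 -0.05394134 -0.72779099]]
475 [472.53583322  63.79557468  78.00199497] [638.65969026 499.61707475  93.99470741]
[4.31593626e-02 4.81522624e+02]
casing ((705.7017822265625, 269.7955322265625), (425.6719970703125, 449.329833984375), 85.78160858154297)
printer ((590.77880859375, -273.30023193359375), (175.96646118164062, 147.4053497314453), 4.38587760925293) [[ 497.41693 -206.54175]
 [ 508.6895  -353.51544]
 [ 684.1407  -340.05872]
 [ 672.8681  -193.08502]]
cover [[ 548.207   -204.93617]
 [ 558.0461  -344.69928]
 [ 641.5717  -338.8192 ]
 [ 631.7326  -199.05609]]
```

Request:
{"op": "jog_arm", "data": {
  "commands": [
    [-1,[0,0,0],[0,0,-0.103]],
    [-1,[0,0,0],[0,0,-0.103]],
    [-1,[-0.32,-0.365,0],[0,0,0]],
    [-1,[-0.32,-0.365,0],[0,0,0]],
    [-1,[-0.32,-0.365,0],[0,0,0]],
    [-1,[-0.32,-0.365,0],[0,0,0]],
    [-1,[-0.32,-0.365,0],[0,0,0]],
    [-1,[-0.32,-0.365,0],[0,0,0]],
    [-1,[-0.32,-0.365,0],[0,0,0]],
    [-1,[-0.32,-0.365,0],[0,0,0]]
  ]
}}

```text
t: 1.1
ee_pos: [379.5, 296.9, 222.6]
orientation: [-0.111, -3.14, 0.0]
ft_force: [0.3, -0.3, -0.2]
width: 11.4
grasp_force: 0.0
```

Request:
{"op": "jog_arm", "data": {
  "commands": [
    [-1,[-0.28,-0.36,0],[0,0,0]],
    [-1,[-0.27,-0.36,0],[0,0,0]],
    [-1,[0,0,0.35],[0,0,0]],
    [-1,[0,0,0.35],[0,0,0]],
    [-1,[0,0,0.35],[0,0,0]],
    [-1,[0,0,0.35],[0,0,0]],
    [-1,[0,0,0.3],[0,0,0]],
    [-1,[0,0,0],[0,0,0]],
    [-1,[0,0,0],[0,0,0]]
  ]
}}

```text
t: 2.0
ee_pos: [428.3, 222.9, 52.6]
orientation: [-0.111, -3.138, 0.001]
ft_force: [-0.2, 0.8, -0.3]
width: 0.7
grasp_force: 0.0
```

```bash
python3 - <<'E'
from h import *
o=get_obs(); print(o["ee_pos"],o["orientation"],o["ft_force"])
im=get_image("side"); cv2.imwrite("pics/s1.png",cv2.resize(im["image"][100:290,150:400],(750,570)))
E
```

```text
[428.26371588 222.85019367  52.64875864] [-1.11377657e-01 -3.13819673e+00  1.22011055e-03] [-0.22857262  0.84283048 -0.28739744]
```

View pics/s1.png

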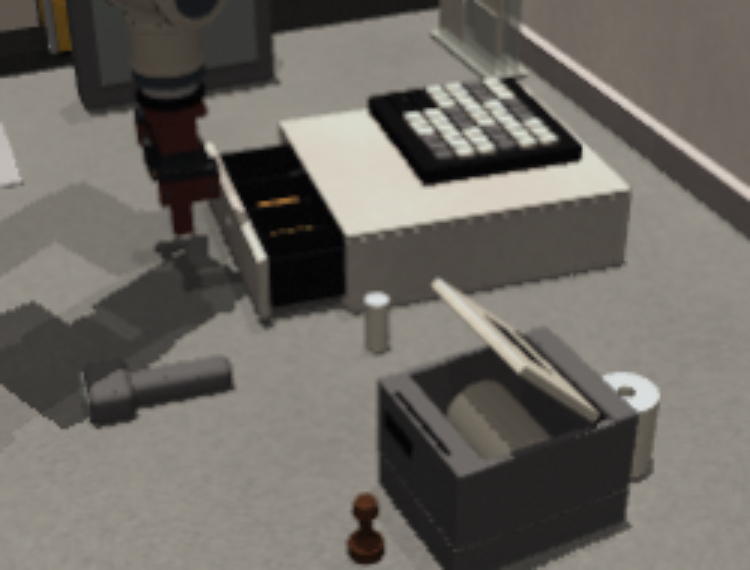

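The shut fingers stand upright at about (185,215), just in front of the middle of the drawer panel, and are clear of everything. I'll push gently from here.

Request:
{"op": "jog_arm", "data": {
  "commands": [
    [-1,[-0.12,0,0],[0,0,0]],
    [-1,[-0.12,0,0],[0,0,0]],
    [-1,[-0.12,0,0],[0,0,0]],
    [-1,[-0.12,0,0],[0,0,0]],
    [-1,[-0.12,0,0],[0,0,0]],
    [-1,[-0.12,0,0],[0,0,0]],
    [-1,[-0.12,0,0],[0,0,0]],
    [-1,[-0.12,0,0],[0,0,0]],
    [-1,[-0.12,0,0],[0,0,0]],
    [-1,[-0.08,0,0],[0,0,0]]
  ]
}}

```text
t: 3.05
ee_pos: [545.6, 214.6, 52.6]
orientation: [0.112, 3.139, 0.0]
ft_force: [-1.9, -0.6, 1.6]
width: 0.2
grasp_force: 1.0
```

Next come small steps until the force rises at the end stop.

Request:
{"op": "jog_arm", "data": {
  "commands": [
    [-1,[-0.05,0,0],[0,0,0]],
    [-1,[-0.05,0,0],[0,0,0]],
    [-1,[-0.03,0,0],[0,0,0]],
    [-1,[0,0,0],[0,0,0]]
  ]
}}

```text
t: 3.45
ee_pos: [557.8, 214.0, 52.7]
orientation: [0.111, 3.139, 0.0]
ft_force: [0.0, -0.5, 0.4]
width: 0.5
grasp_force: 0.0
```

Request:
{"op": "jog_arm", "data": {
  "commands": [
    [-1,[-0.03,0,0],[0,0,0]],
    [-1,[-0.03,0,0],[0,0,0]],
    [-1,[-0.02,0,0],[0,0,0]],
    [-1,[0,0,0],[0,0,0]]
  ]
}}

```text
t: 3.85
ee_pos: [559.3, 213.3, 52.2]
orientation: [-0.111, -3.128, 0.003]
ft_force: [-19.8, 5.6, 13.4]
width: 0.4
grasp_force: 10.3
```

The force rose to 20 N with the drawer at its stop. I'll back off and rise.

Request:
{"op": "jog_arm", "data": {
  "commands": [
    [-1,[0.2,0,0],[0,0,0]],
    [-1,[0.4,0,0],[0,0,0]],
    [-1,[0,0,-0.4],[0,0,-0.103]],
    [-1,[0,0,-0.4],[0,0,-0.083]],
    [-1,[0,0,-0.4],[0,0,0]],
    [-1,[0,0,-0.4],[0,0,0]],
    [-1,[0,0,-0.4],[0,0,0]],
    [-1,[0,0,-0.3],[0,0,0]],
    [-1,[0,0,0],[0,0,0]]
  ]
}}

```text
t: 4.75
ee_pos: [508.0, 218.6, 287.7]
orientation: [-0.118, 3.13, 0.005]
ft_force: [0.7, -0.4, -0.8]
width: 0.3
grasp_force: 0.0
```

```bash
python3 - <<'E'
from h import *
o=get_obs(); print(o["ee_pos"],o["orientation"],o["ft_force"])
im=get_image("side"); cv2.imwrite("pics/s2.png",cv2.resize(im["image"][100:290,150:400],(750,570)))
E
```

```text
[507.98251724 218.58122532 287.7441823 ] [-0.1178907   3.13026898  0.00494977] [ 0.69923555 -0.44660103 -0.81743766]
```

View pics/s2.png

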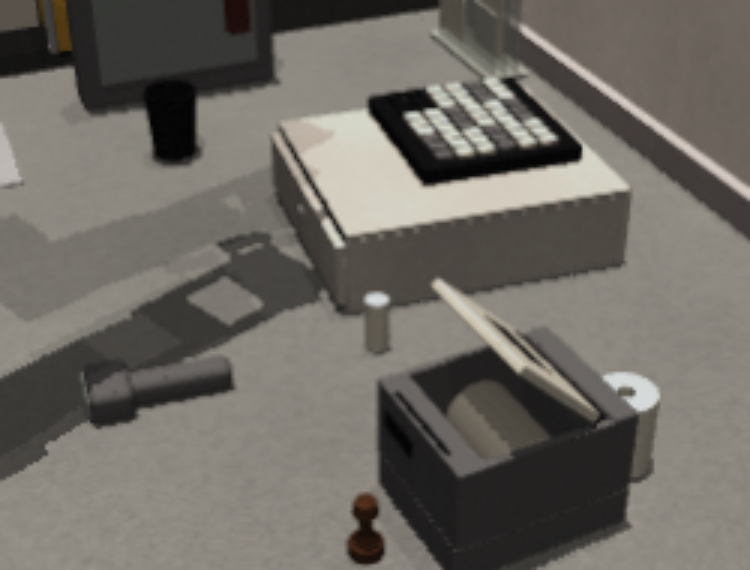

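The drawer panel now sits flush against the casing, around (310,215), and the cover at (515,345) has not moved. I'll cross over high to above the cover.

Request:
{"op": "jog_arm", "data": {
  "commands": [
    [-1,[-0.03,-0.45,0],[0,0,0]],
    [-1,[-0.03,-0.45,0],[0,0,0]],
    [-1,[-0.03,-0.45,0],[0,0,0]],
    [-1,[-0.03,-0.45,0],[0,0,0]],
    [-1,[-0.03,-0.45,0],[0,0,0]],
    [-1,[-0.03,-0.45,0],[0,0,0]],
    [-1,[-0.03,-0.45,0],[0,0,0]],
    [-1,[-0.03,-0.45,0],[0,0,0]],
    [-1,[-0.03,-0.45,0],[0,0,0]],
    [-1,[-0.03,-0.45,0],[0,0,0]]
  ]
}}

```text
t: 5.8
ee_pos: [568.3, -230.6, 280.7]
orientation: [0.118, -3.137, -0.002]
ft_force: [1.0, 0.5, 0.5]
width: 0.4
grasp_force: 0.0
```

Request:
{"op": "jog_arm", "data": {
  "commands": [
    [-1,[0,-0.45,0],[0,0,0]],
    [-1,[0,0,0],[0,0,0]],
    [-1,[0,0,0],[0,0,0]]
  ]
}}

```text
t: 6.1
ee_pos: [571.5, -274.2, 280.6]
orientation: [0.115, -3.137, -0.003]
ft_force: [-0.3, 0.7, -0.6]
width: 0.3
grasp_force: 0.0
```

Request:
{"op": "jog_arm", "data": {
  "commands": [
    [-1,[0,0,0.25],[0,0,0]],
    [-1,[0,0,0.25],[0,0,0]],
    [-1,[0,0,0.2],[0,0,0]],
    [-1,[0,0,0.08],[0,0,0]],
    [-1,[0.01,0,0.08],[0,0,0]],
    [-1,[0.02,0,0.08],[0,0,0]],
    [-1,[0.02,0,0.08],[0,0,0]],
    [-1,[0.02,0,0.08],[0,0,0]],
    [-1,[0,0,0],[0,0,0]]
  ]
}}

```text
t: 7.0
ee_pos: [564.5, -274.2, 171.6]
orientation: [0.117, -3.138, -0.001]
ft_force: [0.2, 0.3, 0.1]
width: 0.6
grasp_force: 0.0
```

```bash
python3 - <<'E'
from h import *
im=get_image("side"); cv2.imwrite("pics/s3.png",cv2.resize(im["image"][100:290,200:450],(750,570)))
E
```

```text
(no output)
```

View pics/s3.png

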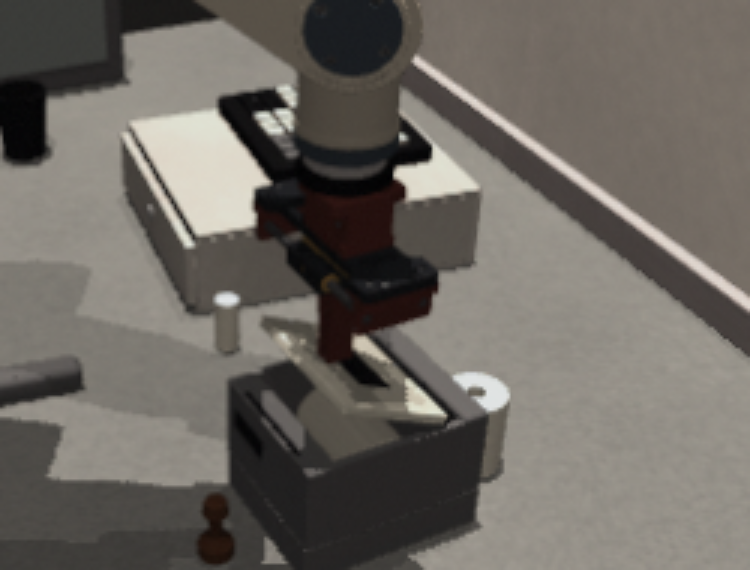

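The fingertips at (335,355) have pushed the cover partway down, just ahead of its dark slot at (365,372). I'll carry on down, drifting forward to stay clear of the slot.

Request:
{"op": "jog_arm", "data": {
  "commands": [
    [-1,[0.06,0,0.01],[0,0,0]],
    [-1,[0.04,0,0.05],[0,0,0]],
    [-1,[0.04,0,0.06],[0,0,0]],
    [-1,[0.04,0,0.06],[0,0,0]],
    [-1,[0.03,0,0.06],[0,0,0]],
    [-1,[0.02,0,0.06],[0,0,0]],
    [-1,[0,0,0.04],[0,0,0]],
    [-1,[0,0,0.03],[0,0,0]],
    [-1,[0,0,0],[0,0,0]]
  ]
}}

```text
t: 7.95
ee_pos: [542.3, -275.9, 135.1]
orientation: [0.118, -3.139, -0.001]
ft_force: [0.1, 0.1, -0.4]
width: 0.5
grasp_force: 0.0
```

Request:
{"op": "jog_arm", "data": {
  "commands": [
    [-1,[0,0,0.02],[0,0,0]],
    [-1,[0,0,0.02],[0,0,0]],
    [-1,[0,0,0.02],[0,0,0]],
    [-1,[0,0,0],[0,0,0]]
  ]
}}

```text
t: 8.35
ee_pos: [542.8, -276.2, 132.1]
orientation: [-0.118, 3.139, -0.001]
ft_force: [-6.9, 3.5, 19.4]
width: 0.5
grasp_force: 9.6
```

The height of 132 mm and the 20 N reaction mean the cover is on its stop. I'll lift away and check.

Request:
{"op": "jog_arm", "data": {
  "commands": [
    [-1,[0,0,-0.2],[0,0,0]],
    [-1,[0,0,-0.4],[0,0,0]],
    [-1,[0,0,-0.4],[0,0,0]],
    [-1,[0,0,-0.4],[0,0,0]],
    [-1,[0.3,0.3,0],[0,0,0]],
    [-1,[0.3,0.35,0],[0,0,0]],
    [-1,[0.3,0.35,0],[0,0,0]],
    [-1,[0.2,0.35,0],[0,0,0]],
    [-1,[0,0.35,0],[0,0,0]],
    [-1,[0,0,0],[0,0,0]]
  ]
}}

```text
t: 9.35
ee_pos: [418.8, -112.1, 269.9]
orientation: [-0.122, 3.139, 0.001]
ft_force: [-0.1, 0.5, 1.7]
width: 0.5
grasp_force: 0.0
```

```bash
python3 - <<'E'
from h import *
o=get_obs(); print(o["ee_pos"],o["ft_force"])
im=get_image("top"); P=cloud(im)
cv2.imwrite("pics/t4.png",cv2.resize(im["image"],(800,600)))
P=P.reshape(-1,3); k=P[(abs(P[:,0]-575)<55)&(abs(P[:,1]+273)<60)&(P[:,2]>100)&(P[:,2]<240)]
print(len(k),np.percentile(k[:,2],[5,50,95]))
v=(k[:,2]>126)&(k[:,2]<215); print(np.linalg.lstsq(np.c_[k[v][:,:2],np.ones(v.sum())],k[v][:,2],rcond=None)[0])
E
```

```text
[ 418.84560103 -112.12718498  269.91109691] [-0.07731925  0.52119488  1.66895342]
1433 [125.50751702 130.98398581 135.29307598]
[ 1.33126159e-03 -3.93669384e-03  1.29413340e+02]
```

View pics/t4.png

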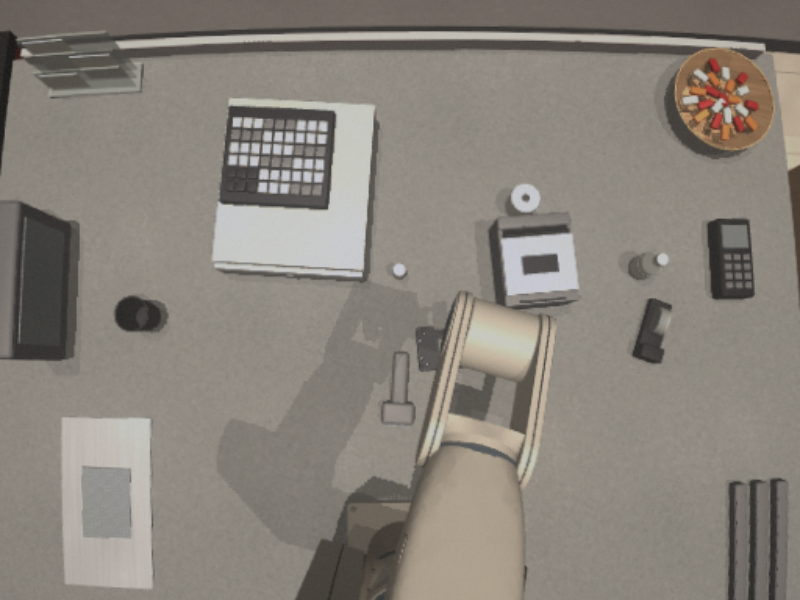

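The top view shows the cover flat at (540,262) with a fitted slope of about 0.001. The drawer front is at about (290,274), and the loose things haven't moved. One last check: the gap between panel and casing.

```bash
python3 - <<'E'
from h import *
P0=np.load("top.npy").reshape(-1,3); P1=cloud(get_image("top")).reshape(-1,3)
a=np.array([.9975,-.07]);n=np.array([.07,.9975])
for P,lo,hi in((P0,94,106),(P0,76,92),(P1,94,106),(P1,76,92)):
    s=P[:,:2]@a;t=P[:,:2]@n; k=(P[:,2]>lo)&(P[:,2]<hi)&(t>130)&(t<360)&(s>420)&(s<800)
    print(lo,k.sum(),np.percentile(s[k],[0,1,5,50]).round(1))
E
```

```text
94 3287 [567.2 569.3 574.7 638.5]
76 327 [468.8 469.  469.5 475.4]
94 3308 [566.9 568.9 574.6 639. ]
76 335 [555.1 555.6 556.2 562. ]
```

```bash
python3 -c "
from workcell import *
print(close_job())"
```

```text
the job is handed in; nothing more can be done
None
```

The cash drawer and the printer cover are both fully shut, with no sign in the pictures that any loose thing moved, and the job was handed in at about 9.5 s of the 58 s allowed; no verdict came back.

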